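# Feed the brake-drum gauge on by four clicks and lock it

## Robot

A 6-joint arm with a two-finger parallel gripper is mounted at the origin on the work surface. World frame = base frame: x ahead of the robot, y to its left, z up, the work surface at z = 0. Lengths are in m, angles in rad, forces in N, time in s.
With the tool pointing down it reaches from about 0.275 to 0.875 m from the base axis. Payload 12.5 kg.
Tool frame: the origin (TCP) lies between the finger pads; the fingertips stand 8 mm ahead of it and the grasp point (between the pads) lies 11 mm behind it; z points along the fingers, y is the line along which they close (so a half turn about z gives the same grasp; the last joint's range is limited). The gripper opens to 85 mm and grips with 20 to 120 N. Pads are 22 mm wide; open, the fingers measure 114 mm over their backs; the gripper's body (76 mm by 85 mm) begins 54 mm behind the grasp point. The pads swing forward as they close: fully open they stand 13 mm farther back than shut.
Start: joints at [-1.222, 0.351, 1.652, -0, 1.139, -0.085], TCP at [0.231, -0.499, 0.212] pointing down, gripper open.
Joint ranges: [-2.75, 2.75], [-0.79, 2.1], [0.01, 2.65], [-1.57, 4.71], [0.07, 3.14], [-2.87, 2.87]. Speed limits (rad/s): [2.22, 2.22, 2.79, 3.14, 3.14, 3.14].

## Interface

Orientations are given as a rotation vector (axis times angle).
In Python, from rig import r gives the robot as it stands.
- The arm moves only by the shell command python3 -m pendant 'ROWS' [OPENING] [FORCE]. ROWS is JSON, a list of rows, each a list of 2 entries, a list of its own where there are three numbers: the shift along the tool's x, y, z in cm, then the turn about the tool's z in degrees. A call has 1 to 8 rows; each row shifts and turns the commanded pose from where the row before left it, along the tool's axes as they then stand; what a row does not reach is not made up. A row lasts 1/8 s, in which the tool goes at most 62.5 mm and 10.7 degrees, less where a joint would pass 70% of its speed; a pose out of reach is approached as far as the arm can. A call is refused whole if a number of a shift passes 6.25 or a number of a turn 10.7, either way. A call with a gripper value outside its range is refused whole. OPENING is the opening, from 0 (shut) to 1 (fully open), set as the call begins (- or left out, the last holds). The fingers move at their own pace and stop on an object; FORCE is the grip in N (left out, the last holds). Time passes only in rows, so rows that do not move let the fingers close. It gives the time, the measured TCP pose, the force, the opening and the grip force at its end, in the units of the state.
- r.read_state(): the state, without advancing time (a new reading comes with each control period).
- r.read_camera(name): name is "scene" or "top"; returns the picture (400x640x3 uint8, blue, green, red); there is no depth.
- r.camera_info(name): a dict with "fx", "fy", "cx", "cy" (pixels), "eye" and "attitude" of the camera in the world. Camera axes: x right, y down, z forward; pixel columns grow to the right and rows downward; lengths in m; the calibration is good to about 2 mm. A picture is of the moment at which its call begins. camera_info takes no time and is no camera call.
- r.hand_in(): hands the job in; it is judged then, once.
Trained networks look in the newest picture that a camera, given by its name, has taken for a name from the list of things; names that differ only in an ending like _2 or _b are one class to them, and where a whole thing is asked for, a point or a joint stands for the part that bears it (a point fixed in the world has none). Each returns a list of dicts, best first, with "conf" (0 to 1); they miss things now and then, are a little off and sometimes report something else, mostly with a low value. They report only what shows in the picture. A call takes as long as a camera call.
- r.find_in(camera, label): "at" ([row, column] in pixels, amid what is visible of it).
- r.trace(camera, label): "pixels" (400x640 bool, what is visible of it) and "at" ([row, column] in pixels, amid what is visible of it).
- r.tip_of(camera, label): "at" ([row, column] in pixels: a listed point, or the origin of a listed thing).
The state is a dict: "time": time; "qpos": joint angles; "joint_velocities": joint speeds; "joint_efforts": joint torques, N m; "eef_pos": TCP position; "ee_rot": TCP orientation; "force": force on the tool from outside, world axes, zero at the start; "torque": the same for the moment, N m; "grip_width": finger opening in m; "grasp_force": force on a finger pad.
Only numpy, scipy, OpenCV 4.12 (cv2) and the standard library are available. Lean on these libraries where they do the work, as an engineer would, in place of code of your own. Each camera call takes 0.05 s, during which the arm holds its last target. There are 200 camera calls.

## Task

On the blue brake-drum gauge, push the orange peg round gently with a fingertip to turn the black feed dial clockwise, seen from above, by exactly four clicks from where it now stands, never past the fourth click. Then press the red button fully down to lock the setting, and let it spring back. Do not pinch or lift anything, and leave the other things on the counter and on the gauge where they are.

Things in the scene. Friction and masses are not known exactly. Their poses are not given: they have to be found in the camera images.
- gauge: blue steel housing fixed to the counter, 170 mm along its x, 260 mm along its y, deck 50 mm above the counter; origin under its centre, z up; the dial is at its +y end and the button at its -y end. On its +x side, beyond the deck, a steel measuring bar 340 mm long along y lies centred at x = 100 mm (30 mm wide), top at 70 mm, with two brass pins near its ends up to 88 mm
- dial_center (a point): point on the dial's axis of turning (vertical) at the dial's flat top face, 66 mm above the counter. The dial is a black disc 110 mm across with a steel face, a white line from its middle towards the peg, round it on the deck an aluminium ring with 12 black marks, one at each click stop; the ring does not turn
- peg (a point): centre of the top of the orange upright finger peg fixed on the dial's face, 42 mm from the dial's axis; peg 14 mm across, 28 mm tall (from 66 to 94 mm above the counter). Seen from the axis it starts within about 95 degrees of world -x (back towards the robot side)
- dial (a joint): angle turned by the dial, rad, clockwise from above; starts at rest at 0, wherever the peg points. Click stops every 0.5236 rad (30 degrees). Each click takes 4 to 5 N on the peg at first, falling to nothing half-way (0.26 rad past the stop); beyond that the dial snaps ahead of the finger into the next stop within half a second and stays. End stops at -1.05 and 5.3
- lock (a joint): travel of the red lock button, m: 0 up, 0.006 fully down; pressed straight down, springs back, about 5 N fully down
- lock_top (a point): centre of the top of the red button, 30 mm across, 72 mm above the counter; it stands 10 mm out of a black round housing 46 mm across on the gauge's deck
- drum: bare steel brake drum, open side up, 190 mm across, 65 mm tall, 2.5 kg; origin under its centre; loose, to be left alone
- tape_measure: yellow tape measure standing on the counter, 68 x 40 x 62 mm tall; origin under its centre; loose, to be left alone
- bearing: steel bearing ring lying flat, 62 mm across, 18 mm tall; origin under its centre; loose, to be left alone
- lug_nut: loose brass lug nut standing on the gauge's deck, 25 mm across, 26 mm tall; origin under its centre; loose, to be left alone
- mug: white mug, 80 mm across, 95 mm tall; origin under its centre; loose, to be left alone
- spray_can: red spray can, 60 mm across, 190 mm tall; origin under its centre; loose, to be left alone

How it is judged:
By the outcome, as a careful person would: the job done as asked, in the order asked, and still so for the second after the job is handed in, with the robot touching nothing.
It also fails if it takes over 48 s, if anything falls off the work surface, if the arm or the gripper's body presses on something with over 40 N, if the wrist force passes 120 N, or if a joint passes its speed limit or range.

## Working session

There is one attempt and no reset: what is moved stays moved. The work goes in short steps, Python scripts to look and compute and a shell command to move; the robot and the scene stay as the last step left them, time stands still between calls to the robot, and variables do not carry over. Pictures are saved under pics/ and viewed, at most 10 in all, crops included, and the job is handed in when it is done.

```bash
mkdir -p pics; cat > h.py <<'E'
import numpy as np, cv2
from rig import r
from scipy.spatial.transform import Rotation as R
def cam(n):
    c=r.camera_info(n); a=np.array(c["attitude"],float)
    M=a if a.shape==(3,3) else (R.from_rotvec(a).as_matrix() if a.size==3 else R.from_quat(a).as_matrix())
    return c,M,np.array(c["eye"],float)
def px2w(n,at,z):
    c,M,e=cam(n); d=M@np.array([(at[1]-c["cx"])/c["fx"],(at[0]-c["cy"])/c["fy"],1])
    return e+d*(z-e[2])/d[2]
def w2px(n,p):
    c,M,e=cam(n); q=M.T@(np.array(p)-e); return [c["cy"]+c["fy"]*q[1]/q[2], c["cx"]+c["fx"]*q[0]/q[2]]
E
python3 - <<'E'
from h import *
for n in("top","scene"):
    im=r.read_camera(n); cv2.imwrite(f"pics/{n}0.png",im); print(n,r.camera_info(n))
    for l,z in(("dial_center",.066),("peg",.094),("lock_top",.072),("gauge",0),("lug_nut",.05),("drum",0),("mug",0),("spray_can",0),("tape_measure",0),("bearing",0)):
        for d in r.tip_of(n,l)[:2]: print(l,np.round(d["at"],1),round(d["conf"],2),np.round(px2w(n,d["at"],z),4))
s=r.read_state();print(s["time"],s["eef_pos"],s["ee_rot"],s["force"])
E
```

```text
top {'fx': 450.46606544915943, 'fy': 450.46606544915943, 'cx': 317.73033316269067, 'cy': 199.70284765013227, 'eye': array([ 0.43580908, -0.04235758,  1.60761829]), 'attitude': array([-2.15851939,  2.22381107, -0.08413148])}
dial_center [192.  289.4] 0.75 [0.5693 0.0384 0.066 ]
dial_center [226.4 179.1] 0.7 [0.4628 0.417  0.066 ]
peg [201.5 287.5] 0.63 [0.535  0.0441 0.094 ]
lock_top [182.1 330.8] 0.56 [ 0.5987 -0.1046  0.072 ]
gauge [189.1 308.4] 0.65 [ 0.5835 -0.0264  0.    ]
lug_nut [202.  335.6] 0.62 [ 0.5312 -0.1199  0.05  ]
drum [208.  442.2] 0.78 [ 0.5015 -0.5033  0.    ]
mug [158.4 209.3] 0.9 [0.7046 0.3262 0.    ]
spray_can [227.5 181.6] 0.64 [0.4598 0.4278 0.    ]
tape_measure [225.6 308.8] 0.56 [ 0.4529 -0.0241  0.    ]
bearing [186.  254.7] 0.48 [0.6002 0.1654 0.    ]
scene {'fx': 488.4870293814992, 'fy': 488.4870293814992, 'cx': 315.33260907868714, 'cy': 199.38040225879362, 'eye': array([1.64436869, 0.4481503 , 1.07455488]), 'attitude': array([-1.34458199, -2.07017163,  0.98904387])}
dial_center [222.8 330.9] 0.89 [0.5764 0.0369 0.066 ]
peg [213.3 341.6] 0.83 [0.5512 0.0617 0.094 ]
lock_top [219.9 287. ] 0.41 [ 0.6263 -0.0907  0.072 ]
gauge [238.  316.9] 0.81 [ 0.5929 -0.0029  0.    ]
lug_nut [204.8 295.1] 0.54 [ 0.5249 -0.1119  0.05  ]
drum [186.6 196.4] 0.88 [ 0.5235 -0.5108  0.    ]
mug [294.1 412.1] 0.65 [0.6944 0.3366 0.    ]
mug [217.2 286.7] 0.39 [ 0.5412 -0.1365  0.    ]
spray_can [254.9 465. ] 0.75 [0.4749 0.4451 0.    ]
tape_measure [211.7 333.2] 0.68 [ 0.4504 -0.0046  0.    ]
bearing [257.8 367.9] 0.49 [0.6097 0.1752 0.    ]
1.1 [ 0.23119538 -0.49901553  0.21199605] [-3.06793369e+00 -6.76036838e-01 -3.19552597e-05] [-0.57521568 -0.28664815  0.18902526]
```

View pics/top0.png

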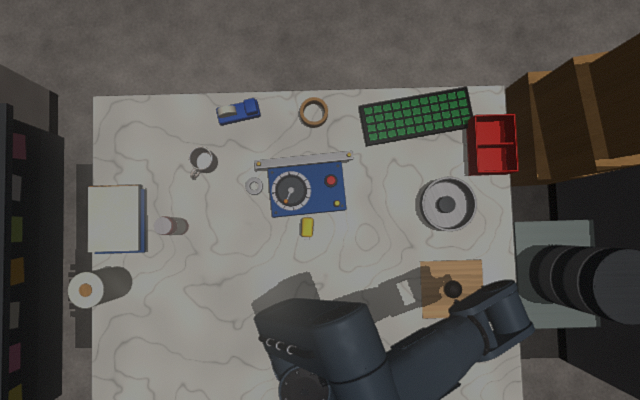

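View pics/scene0.png

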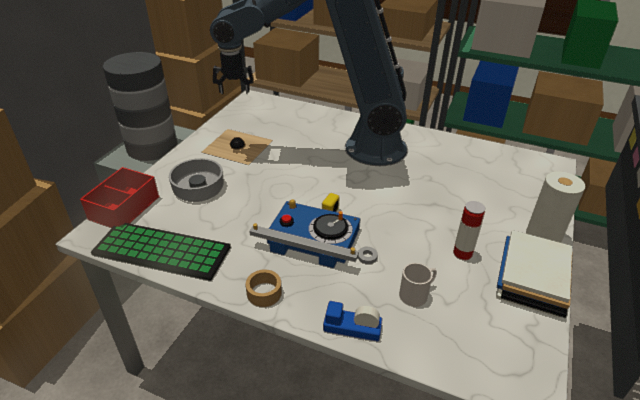

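The top view shows the dial near (191,291), the button near (181,331), the nut near (203,337) and the tape measure at (227,307). I'll refine these on enlarged crops.

```bash
python3 - <<'E'
from h import *
t=cv2.imread("pics/top0.png"); s=cv2.imread("pics/scene0.png")
a=cv2.resize(t[145:245,240:365],None,fx=6,fy=6,interpolation=cv2.INTER_CUBIC)[:300*2]
cv2.imwrite("pics/tc.png",a[:600,:750])
b=cv2.resize(s[185:275,240:385],None,fx=5.5,fy=5.5,interpolation=cv2.INTER_CUBIC); cv2.imwrite("pics/sc.png",b[:600,:800])
for n,im in(("top",t),("scene",s)):
    h=cv2.cvtColor(im,cv2.COLOR_BGR2HSV)
    for nm,lo,hi,z in(("red",(0,150,80),(6,255,255),.072),("orange",(7,120,80),(18,255,255),.080),("blue",(100,120,50),(125,255,255),.05)):
        m=cv2.inRange(h,lo,hi); box=np.zeros_like(m); 
        if n=="top": box[150:220,255:360]=1
        else: box[195:270,250:365]=1
        k,_,st,c=cv2.connectedComponentsWithStats(m*box)
        for i in range(1,k):
            if st[i,4]>3: print(n,nm,st[i,4],np.round(c[i][::-1],1),np.round(px2w(n,c[i][::-1],z),4))
        if nm=="blue" and n=="top":
            i=1+np.argmax(st[1:,4]); p=np.argwhere(_==i)[:,::-1].astype(np.float32); rc=cv2.minAreaRect(p); bp=cv2.boxPoints(rc)
            print([np.round(px2w(n,q[::-1],.05)[:2],4) for q in bp])
    for l,z in(("peg",.08),("lock_top",.07),("dial_center",.066),("lug_nut",.063),("tape_measure",.062)):
        r.read_camera(n)
        for d in r.trace(n,l)[:2]: print("trace",n,l,np.round(d["at"],1),round(d["conf"],2),d["pixels"].sum(),np.round(px2w(n,d["at"],z),4))
E
```

```text
top red 43 [179.5 330.4] [ 0.6075 -0.1035  0.072 ]
top orange 13 [200.6 285.4] [0.5392 0.052  0.08  ]
top blue 1950 [188.1 314.6] [ 0.5817 -0.0485  0.05  ]
[array([0.6544, 0.1129]), array([ 0.673 , -0.1419]), array([ 0.5065, -0.153 ]), array([0.4884, 0.0999])]
trace top peg [187.4 290.4] 0.95 793 [0.5837 0.0338 0.08  ]
trace top lock_top [181.4 331.3] 0.43 73 [ 0.6013 -0.1064  0.07  ]
trace top dial_center [182.3 304.9] 0.58 4612 [ 0.6012 -0.0157  0.066 ]
trace top tape_measure [226.2 307.4] 0.73 246 [ 0.4504 -0.02    0.062 ]
scene red 51 [218.3 285.9] [ 0.621  -0.0973  0.072 ]
scene orange 29 [215.2 339.9] [0.5463 0.0545 0.08  ]
scene blue 990 [219.1 298.8] [ 0.5849 -0.0699  0.05  ]
scene blue 219 [230.5 349.6] [0.5688 0.0972 0.05  ]
scene blue 153 [247.  276.6] [ 0.7271 -0.076   0.05  ]
scene blue 261 [257.  320.5] [0.7116 0.0603 0.05  ]
trace scene peg [227.6 329.7] 0.8 760 [0.6131 0.0477 0.08  ]
trace scene lock_top [220.2 287.5] 0.51 41 [ 0.6249 -0.0897  0.07  ]
trace scene dial_center [233.7 313.6] 0.59 4590 [0.6442 0.008  0.066 ]
trace scene lug_nut [203.5 291.9] 0.55 64 [ 0.5374 -0.1173  0.063 ]
trace scene tape_measure [203.1 331.6] 0.83 261 [4.808e-01 1.000e-04 6.200e-02]
```

View pics/tc.png

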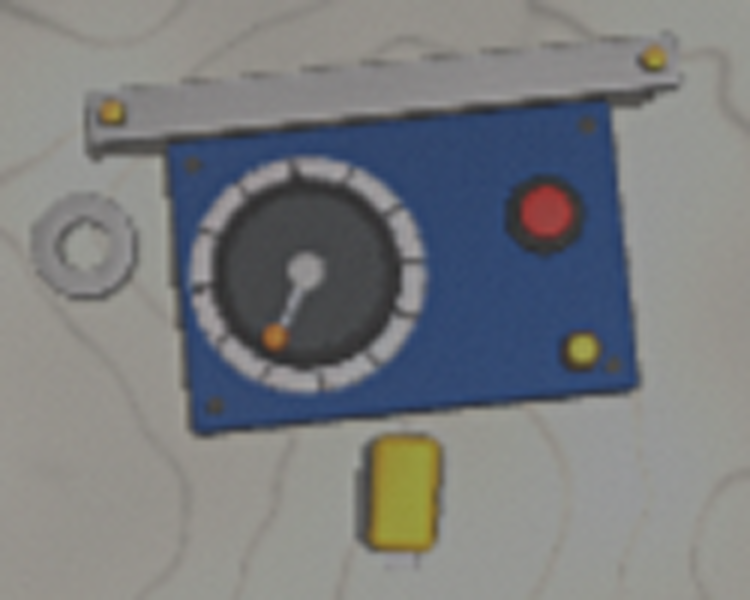

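View pics/sc.png

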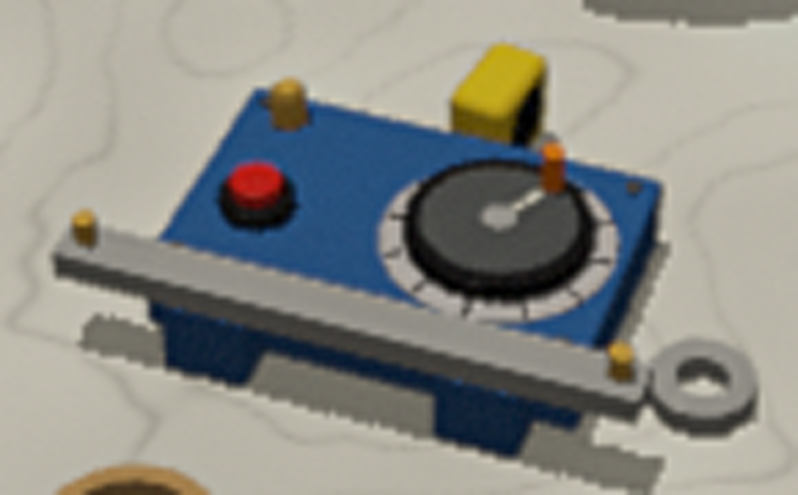

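The crops show these enlarged positions, as column, row:
- **Top crop:** hub about (305,270), peg top (275,337), button (547,211), nut at lower right (581,350).
- **Scene crop:** hub (500,215), peg top (553,150), button top (257,180).

I'll triangulate from these.

```bash
cat >> h.py <<'E'
def tri(pt,ps):
    A=np.zeros((3,3));b=np.zeros(3)
    for n,at in(("top",pt),("scene",ps)):
        c,M,e=cam(n); d=M@np.array([(at[1]-c["cx"])/c["fx"],(at[0]-c["cy"])/c["fy"],1]); d/=np.linalg.norm(d)
        P=np.eye(3)-np.outer(d,d); A+=P;b+=P@e
    return np.linalg.solve(A,b)
E
python3 - <<'E'
from h import *
T=lambda u,v:[145+(v+.5)/6-.5,240+(u+.5)/6-.5]
S=lambda u,v:[185+(v+.5)/5.5-.5,240+(u+.5)/5.5-.5]
for nm,a,b,z in(("hub",(306,270),(500,215),.066),("peg",(275,337),(553,150),.094),("lock",(547,211),(257,180),.072),("pinL",(112,111),(621,350),.088),("pinR",(654,57),(84,215),.088)):
    print(nm,np.round(tri(T(*a),S(*b)),4),np.round(px2w("top",T(*a),z),4),np.round(px2w("scene",S(*b),z),4))
print("nut",px2w("top",T(581,350),.076))
for q in((168,143),(606,100),(637,386),(197,432)): print(np.round(px2w("top",T(*q),.05)[:2],4))
E
```

```text
hub [0.5775 0.0351 0.0626] [0.5775 0.0341 0.066 ] [0.5807 0.0374 0.066 ]
peg [0.5382 0.0517 0.0864] [0.5378 0.0511 0.094 ] [0.5467 0.055  0.094 ]
lock [ 0.6073 -0.104   0.0631] [ 0.6068 -0.1046  0.072 ] [ 0.6162 -0.0981  0.072 ]
pinL [0.6699 0.1418 0.0812] [0.6691 0.1404 0.088 ] [0.6763 0.1446 0.088 ]
pinR [ 0.692  -0.1678  0.0814] [ 0.6911 -0.1676  0.088 ] [ 0.6983 -0.1633  0.088 ]
nut [ 0.52644525 -0.12125107  0.076     ]
[0.6553 0.1129]
[ 0.6731 -0.1419]
[ 0.5062 -0.1542]
[0.4873 0.1   ]
```

```bash
python3 -m pendant '[[[0,0,0],-10.45],[[0,0,0],-10.45],[[0,0,0],-10.45],[[0,0,0],-10.45],[[5,0.54,0],0],[[5,0.54,0],0],[[5,0.54,0],0],[[5,0.54,0],0]]' 0 && python3 -m pendant '[[[5,0.54,0],0],[[5,0.54,0],0],[[5,0.54,0.5],0],[[5,0.54,1],0],[[5,0.54,1],0],[[5,0.54,1],0],[[5,0.54,1],0],[[4,0.54,1],0]]'; cat >> h.py <<'E'
def st():
    s=r.read_state(); p=np.array(s["eef_pos"]); x=R.from_rotvec(s["ee_rot"]).as_matrix()[:,0]
    print("t",round(s["time"],2),"p",np.round(p,4),"head",round(np.degrees(np.arctan2(x[1],x[0])),2),"F",np.round(s["force"],2),"q6",round(s["qpos"][5],2),"w",s["grip_width"])
    return p,np.arctan2(x[1],x[0])
def to(X,Y,Z,H=None):
    p,h=st(); d=np.array([X,Y])-p[:2]; c,s_=np.cos(h),np.sin(h)
    print("shift cm",np.round(100*np.array([d@[c,s_],d@[s_,-c],p[2]-Z]),2),"turn",None if H is None else round(np.degrees(h)-H,2))
E
python3 -c "
from h import *
to(.527,.024,.105,66.7)
r.read_camera('top'); im=r.read_camera('scene'); cv2.imwrite('pics/s1.png',cv2.resize(im[130:280,220:420],None,fx=4,fy=4,interpolation=cv2.INTER_CUBIC))"
```

```text
time: 3.1
eef_pos: [0.3309, -0.3226, 0.2121]
ee_rot: [2.625, 1.725, 0.0]
force: [0.3, -0.5, -0.6]
grip_width: 0.0001
grasp_force: 0.0
time: 4.1
eef_pos: [0.5253, 0.0188, 0.1567]
ee_rot: [2.624, 1.727, 0.001]
force: [0.5, -1.0, -0.2]
grip_width: 0.0001
grasp_force: 0.0
t 4.1 p [0.5253 0.0188 0.1567] head 66.7 F [ 0.54 -1.02 -0.2 ] q6 0.35 w 6.478563422372224e-05
shift cm [ 0.54 -0.04  5.17] turn -0.0
```

View pics/s1.png

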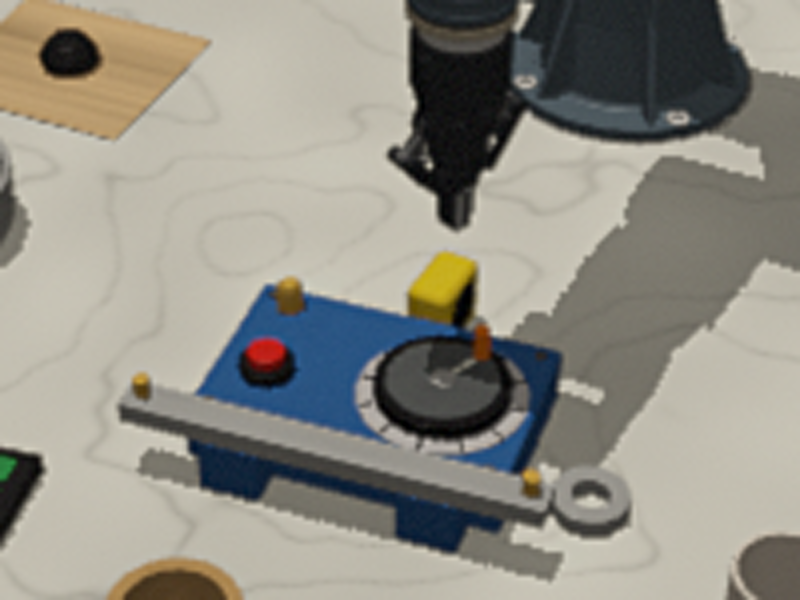

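The shut fingers are above the near side of the dial, clear of the peg (crop tip about (455,225), peg (482,340)). Next I'll descend.

```bash
python3 -m pendant '[[[0,0,2],0],[[0,0,2],0],[[0,0,2],0],[[0,0,1.2],0],[[0,0,0],0]]'; python3 -c "
from h import *
print(w2px('scene',[.5253,.0188,.1487]),'seen ~186,333.7')
p,h=st(); hub=np.array([.5785,.035]); d=p[:2]-hub; print(np.linalg.norm(d),np.degrees(np.arctan2(d[1],d[0]))%360)"
```

```text
time: 4.82
eef_pos: [0.5241, 0.0167, 0.0846]
ee_rot: [-2.625, -1.725, 0.001]
force: [0.3, -0.4, 0.6]
grip_width: -0.0001
grasp_force: 0.0
[np.float64(191.2118133956191), np.float64(332.4772731443019)] seen ~186,333.7
t 4.83 p [0.5241 0.0167 0.0846] head 66.64 F [ 0.29 -0.42  0.64] q6 0.35 w -0.00013856690334359918
0.05741001930975625 198.61082571467094
```

```bash
python3 -m pendant '[[[0.5,0,0],0],[[0.5,0,0],0],[[0.4,0,0],0],[[0.2,0,0],0],[[0,0,0],0]]'; python3 -m pendant '[[[0.2,0,0],0],[[0.2,0,0],0],[[0,0,0],0]]';python3 -m pendant '[[[0.2,0,0],0],[[0.2,0,0],0],[[0,0,0],0]]'
```

```text
time: 5.45
eef_pos: [0.5309, 0.0318, 0.085]
ee_rot: [2.625, 1.726, 0.0]
force: [-0.2, -0.7, 0.6]
grip_width: 0.0
grasp_force: 0.0
time: 5.82
eef_pos: [0.5324, 0.0355, 0.085]
ee_rot: [-2.625, -1.726, 0.0]
force: [-0.4, -0.3, 0.8]
grip_width: -0.0
grasp_force: 0.0
time: 6.2
eef_pos: [0.534, 0.0392, 0.085]
ee_rot: [-2.625, -1.726, 0.0]
force: [-0.1, -0.6, 0.4]
grip_width: -0.0001
grasp_force: 0.0
```

```bash
python3 -m pendant '[[[0.15,0,0],0],[[0.15,0,0],0],[[0,0,0],0]]'|sed -n 2,4p; python3 -c "
from h import *
t=r.read_camera('top');s=r.read_camera('scene')
a=cv2.resize(t[165:225,255:325],None,fx=6,fy=6,interpolation=cv2.INTER_CUBIC); b=cv2.resize(s[165:255,300:365],None,fx=6,fy=6,interpolation=cv2.INTER_CUBIC)[90:450]
print(a.shape,b.shape); cv2.imwrite('pics/c2.png',np.hstack([a,b[:360]])[:600,:800]);st()"
```

```text
eef_pos: [0.5352, 0.0419, 0.085]
ee_rot: [-2.625, -1.726, -0.0]
force: [-0.7, 0.3, 0.4]
(360, 420, 3) (360, 390, 3)
t 6.67 p [0.5352 0.0418 0.085 ] head 66.66 F [ 0.96  0.37 -0.54] q6 0.4 w -1.2908546976410998e-05
```

View pics/c2.png

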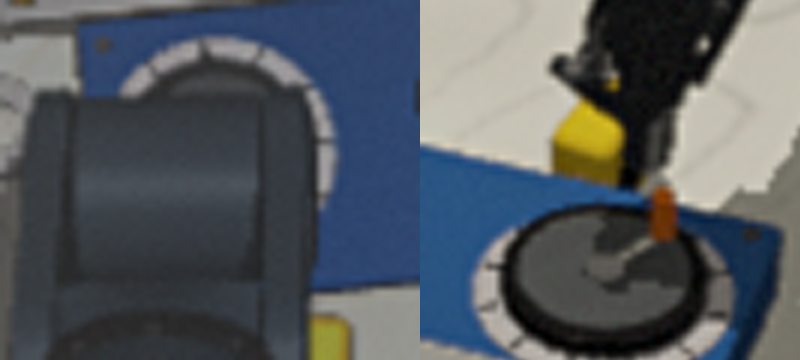

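```bash
python3 -c "
from h import *
f=lambda p:[round((p[1]-300)*6)+420,round((p[0]-165)*6-90)]
for q in((.5352,.0418,.077),(.5352,.0418,.10),(.539,.0517,.094),(.539,.0517,.066),(.5785,.035,.066)): print(q,f(w2px('scene',q)))
c=np.array([.5352,.0418]);h=np.radians(66.66);x=np.array([np.cos(h),np.sin(h)]);y=np.array([np.sin(h),-np.cos(h)])
for a in(-.011,.011):
  for b in(-.0145,.0145): print(a,b,f(w2px('scene',[*(c+a*x+b*y),.077])))"
```

```text
(0.5352, 0.0418, 0.077) [644, 196]
(0.5352, 0.0418, 0.1) [646, 163]
(0.539, 0.0517, 0.094) [660, 181]
(0.539, 0.0517, 0.066) [658, 222]
(0.5785, 0.035, 0.066) [600, 258]
-0.011 -0.0145 [649, 175]
-0.011 0.0145 [610, 198]
0.011 -0.0145 [679, 194]
0.011 0.0145 [639, 219]
```

```bash
for i in 1; do python3 -m pendant '[[[0.15,0,0],0],[[0.15,0,0],0],[[0,0,0],0]]'|sed -n 2,4p; done; python3 -m pendant '[[[0.15,0,0],0],[[0.15,0,0],0],[[0,0,0],0]]'|sed -n 2,4p; python3 -c "
from h import *
s=r.read_camera('scene')
cv2.imwrite('pics/c3.png',cv2.resize(s[180:250,290:370],None,fx=8,fy=8,interpolation=cv2.INTER_CUBIC)[:600,:800]);st()"
```

```text
eef_pos: [0.5364, 0.0446, 0.085]
ee_rot: [2.625, 1.726, 0.0]
force: [-0.1, -0.3, 0.1]
eef_pos: [0.5376, 0.0474, 0.085]
ee_rot: [2.625, 1.726, 0.0]
force: [-0.2, 0.2, -0.5]
t 7.47 p [0.5376 0.0474 0.085 ] head 66.66 F [ 0.5   0.32 -0.75] q6 0.41 w 0.000213956949265837
```

View pics/c3.png

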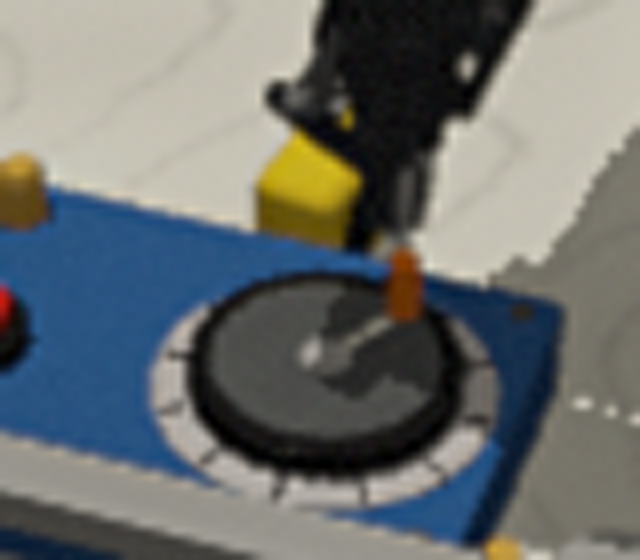

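The peg has not moved (crop (403,285)). The finger's lower end, about (390,250), shows just above and behind the peg top, and there is no contact force. The tip seems to ride higher than I reckoned, so I'll back off, lower a little and look.

```bash
python3 -m pendant '[[[-0.8,0,0],0],[[-0.8,0,0],0],[[-0.8,0,0],0],[[0,0,0],0],[[0,0,0.4],0],[[0,0,0.4],0],[[0,0,0],0]]'; python3 -c "
from h import *
s=r.read_camera('scene')
cv2.imwrite('pics/c4.png',cv2.resize(s[180:250,290:370],None,fx=8,fy=8,interpolation=cv2.INTER_CUBIC)[:600,:800]);p,h=st()
f=lambda q:[round((q[1]-290)*8),round((q[0]-180)*8)]
for z in(.07,.08,.09,.1): print(z,f(w2px('scene',[p[0],p[1],z])))"
```

```text
time: 8.35
eef_pos: [0.5278, 0.0254, 0.0765]
ee_rot: [-2.624, -1.726, 0.001]
force: [-0.1, -0.1, 0.5]
grip_width: 0.0003
grasp_force: 0.0
t 8.4 p [0.528  0.0254 0.0767] head 66.67 F [ 0.59  0.12 -0.09] q6 0.37 w 3.894257864328887e-05
0.07 [347, 254]
0.08 [348, 234]
0.09 [349, 215]
0.1 [349, 195]
```

View pics/c4.png

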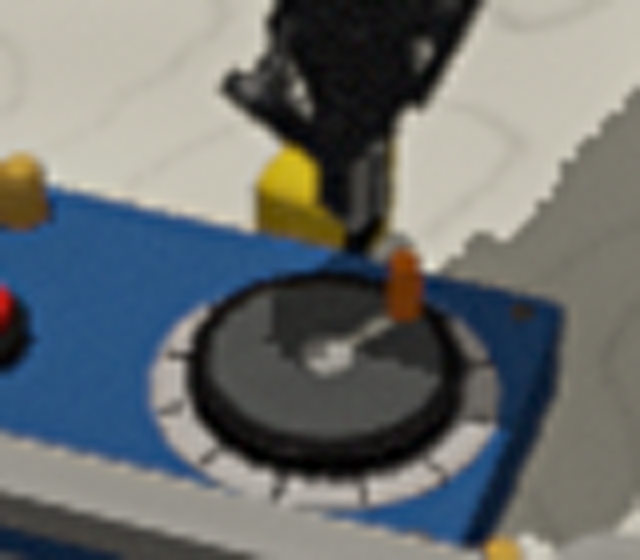

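Comparing c3 with c4, the black patch at about (360,245) is the tape measure's dark side. The real fingertip ends near (403,232) in c3 and (368,228) in c4, so it is higher than nominal. I'll advance at the lowered height and watch the force.

```bash
python3 -m pendant '[[[0.5,0,0],0],[[0.5,0,0],0],[[0.2,0,0],0],[[0,0,0],0]]'|sed -n 2,4p; for i in 1; do python3 -m pendant '[[[0.15,0,0],0],[[0.15,0,0],0],[[0,0,0],0]]'|sed -n 2,4p; done;  python3 -m pendant '[[[0.15,0,0],0],[[0.15,0,0],0],[[0,0,0],0]]'|sed -n 2,4p; python3 -m pendant '[[[0.15,0,0],0],[[0.15,0,0],0],[[0,0,0],0]]'|sed -n 2,4p
```

```text
eef_pos: [0.5329, 0.0365, 0.077]
ee_rot: [2.625, 1.727, 0.0]
force: [-0.3, 0.1, 0.5]
eef_pos: [0.534, 0.0391, 0.077]
ee_rot: [-2.625, -1.726, -0.0]
force: [0.5, -0.0, 0.4]
eef_pos: [0.5352, 0.0419, 0.077]
ee_rot: [2.625, 1.726, 0.0]
force: [-0.8, 0.7, 0.4]
eef_pos: [0.5364, 0.0446, 0.077]
ee_rot: [2.625, 1.726, 0.0]
force: [0.2, -0.1, -0.3]
```

```bash
cat >> h.py <<'E'
def asc(r0=192,r1=236,c0=322,c1=360):
    s=r.read_camera('scene'); b=cv2.imread('pics/scene0.png'); d=np.abs(s.astype(int)-b).sum(2)
    h=cv2.cvtColor(s,cv2.COLOR_BGR2HSV)
    o=cv2.inRange(h,(5,120,60),(19,255,255))>0
    for i in range(r0,r1): print(i,''.join('O' if o[i,j] else ('#' if d[i,j]>70 and s[i,j].max()<75 else ('+' if d[i,j]>70 else '.')) for j in range(c0,c1)))
E
python3 -c "
from h import *
asc(); p,h=st()
for z in(.069,.077,.085,.1): print(z,np.round(w2px('scene',[p[0],p[1],z]),1))"
```

```text
192 ++#+++###+##################+.........
193 +##+++###+#################+..........
194 +##++####++################+..........
195 ++#######++###############+...........
196 ..+#######+############++++...........
197 ...++#####+############+..............
198 .....+################+...............
199 ......+###############+...............
200 .......++############++...............
201 .........+#####.####++................
202 ..........+###..#####+................
203 ...........+#...#####+................
204 ................####++................
205 ................####++................
206 ................####+.................
207 ................####+.................
208 ................####+.................
209 ...............####++................+
210 ...............###+.................++
211 ................++O.................++
212 .................OOO...........+++.+++
213 ................#OOO.........+++++++++
214 ..............###OOOO.......++++++++++
215 .................OOO.##+...+++++++++++
216 .........######.OOOOO+########++++++++
217 .........#######OOOOO
[... 267 characters left out ...]
+++++#.#
224 ......++++++###########...#++##++++..#
225 .....#++++++###########...#####+++#..#
226 ........+######..######...#++++####..#
227 .........####......####...#++++++#...#
228 .........###..............+++++#+....#
229 ...........................++++++.....
230 ..........................++++++#.....
231 .........................#++++++#.....
232 ..........................###+##......
233 ..........................++++##......
234 .............................++.......
235 .....................................+
t 10.07 p [0.5364 0.0446 0.077 ] head 66.66 F [ 0.49  0.56 -0.  ] q6 0.4 w 0.00014314611283909657
0.069 [215.1 338. ]
0.077 [213.2 338.1]
0.085 [211.3 338.2]
0.1 [207.6 338.3]
```

```bash
python3 -m pendant '[[[0.15,0.1,0],0],[[0.15,0.1,0],0],[[0,0,0],0]]'|sed -n 2,4p;  python3 -m pendant '[[[0.15,0,0],0],[[0.15,0,0],0],[[0,0,0],0]]'|sed -n 2,4p; python3 -c "
from h import *
asc(200,224); p,h=st()"
```

```text
eef_pos: [0.5395, 0.0466, 0.077]
ee_rot: [2.625, 1.726, 0.0]
force: [0.8, 0.3, 0.4]
eef_pos: [0.5406, 0.0494, 0.077]
ee_rot: [-2.625, -1.726, -0.0]
force: [-0.9, 0.3, 0.9]
200 ......++###############+..............
201 ........+######.######++..............
202 .........+####..######+...............
203 ...........+#...######+...............
204 ................#####++...............
205 ................#####++...............
206 ................#####++...............
207 ................#####+................
208 ................#####+................
209 ...............######+................
210 ..............######++...............+
211 ...............#####+................+
212 ................#++O................++
213 .................OOO...........++++.++
214 .................OOOO.........++++++++
215 ................OOOOO##+.....+++++++++
216 ...........####.OOOOO++#####+##+++++++
217 ...........#####OOOOO#++++########++++
218 ..........######OOOOO.#++###+#+######+
219 .........#######+OOO...##++#+++###.+##
220 .........#####+++.......#+++#+++..#+#.
221 .........####+++######..#+++#+++++++#.
222 ........###+++########...++++##+++##..
223 ........++++###########..#+++++++#+#.#
t 10.88 p [0.5406 0.0493 0.077 ] head 66.66 F [0.09 0.05 0.76] q6 0.41 w 6.835692012821846e-05
```

The silhouette shows the fingertip ending at row 212, right at the peg's top, and covering it. So it passed just over the peg, about 16 mm higher than nominal. I'll back off and step down 2 mm at a time, watching Fz.

```bash
python3 -m pendant '[[[-1,0,0],0],[[-1,0,0],0],[[-1,0,0],0],[[0,0,0],0],[[0,0,0.3],0],[[0,0,0],0]]'|sed -n 2,4p;  python3 -m pendant '[[[0,0,0.2],0],[[0,0,0],0]]'|sed -n 2,4p;python3 -m pendant '[[[0,0,0.2],0],[[0,0,0],0]]'|sed -n 2,4p; python3 -c "
from h import *
asc(200,224); p,h=st()
for z in(.069,.077,.085,.1): print(z,np.round(w2px('scene',[p[0],p[1],z]),1))"
```

```text
eef_pos: [0.5286, 0.0219, 0.0737]
ee_rot: [-2.625, -1.726, 0.0]
force: [-0.1, -0.1, 0.2]
eef_pos: [0.5286, 0.0218, 0.0718]
ee_rot: [-2.625, -1.726, 0.0]
force: [0.0, -0.2, 0.2]
eef_pos: [0.5286, 0.0217, 0.0699]
ee_rot: [-2.625, -1.726, 0.0]
force: [-0.2, -0.5, -1.0]
200 ....+##########......................+
201 .....+########.......................+
202 ......+########......................+
203 ......+######.#.....................++
204 ......+#####.##....................+++
205 ......#########...................++++
206 ......#########...................++++
207 .......########..................+++++
208 .........####...................++++++
209 ...........##..............++..+++++++
210 .........................+++++++++++++
211 ........+#.......OO.....++++++++++++++
212 ........+++++#...OOO...+++++++++++++++
213 ......+######+++#OOO..++++++++++++++++
214 ..............###OOOO+++++++++++++++++
215 ........#........OOOO++#++++++++++++++
216 .##############.OOOOO+++####++++++++++
217 .###############OOOOO#++#++#######++++
218 .###############OOOOO.#++++#+#+#####++
219 .###############+OOOO..##++#######.+#.
220 .#############+++.......#++#+#+#..++#.
221 #############+++######..#+++##++#+++#.
222 .#######++++++########...++++++++++#..
223 ..####++.....##########..#+++++++++#.#
t 12.18 p [0.5286 0.0217 0.0699] head 66.66 F [-0.3  -0.53  0.24] q6 0.36 w -0.00040845600342662787
0.069 [211.8 332.2]
0.077 [209.8 332.3]
0.085 [207.9 332.4]
0.1 [204.3 332.5]
```

```bash
python3 -m pendant '[[[0,0,0.2],0],[[0,0,0],0]]'|sed -n 2,4p;  python3 -m pendant '[[[0,0,0.2],0],[[0,0,0],0]]'|sed -n 2,4p;python3 -m pendant '[[[0,0,0.2],0],[[0,0,0],0]]'|sed -n 2,4p;  python3 -c "
from h import *
asc(200,216); p,h=st()"
```

```text
eef_pos: [0.5286, 0.0217, 0.0678]
ee_rot: [-2.625, -1.726, 0.0]
force: [-0.7, 1.0, 0.6]
eef_pos: [0.5286, 0.0217, 0.0658]
ee_rot: [-2.625, -1.726, 0.0]
force: [0.4, 0.1, -0.2]
eef_pos: [0.5286, 0.0217, 0.0638]
ee_rot: [-2.625, -1.726, 0.0]
force: [0.2, -0.9, -0.4]
200 .++#############.....................+
201 ...+##########+......................+
202 ....+##########.....................++
203 .....+#######.#.....................++
204 ......+#####.##....................+++
205 ......#########...................++++
206 ......#########...................++++
207 ......#########.................++++++
208 .......########.................++++++
209 ........#####.#...........+++..+++++++
210 .........####............+++++++++++++
211 ........+#.......OO.....++++++++++++++
212 .......++++++#...OOO..++++++++++++++++
213 ......+#####+#++#OOO..++++++++++++++++
214 ..............###OOOO.++++++++++++++++
215 ......#..........OOOO+###+++++++++++++
t 12.97 p [0.5287 0.0217 0.0639] head 66.65 F [-0.29 -0.44  0.73] q6 0.36 w 0.00022542580422098274
```

```bash
python3 -m pendant '[[[0.4,0,0],0],[[0.4,0,0],0],[[0.2,0,0],0],[[0,0,0],0]]'|sed -n 2,4p; python3 -m pendant '[[[0.15,0,0],0],[[0.15,0,0],0],[[0,0,0],0]]'|sed -n 2,4p;  python3 -m pendant '[[[0.15,0,0],0],[[0.15,0,0],0],[[0,0,0],0]]'|sed -n 2,4p;python3 -m pendant '[[[0.15,0,0],0],[[0.15,0,0],0],[[0,0,0],0]]'|sed -n 2,4p;
```

```text
eef_pos: [0.5327, 0.0311, 0.064]
ee_rot: [2.625, 1.727, -0.0]
force: [0.1, 0.1, 0.5]
eef_pos: [0.5339, 0.0337, 0.064]
ee_rot: [2.625, 1.726, 0.0]
force: [-1.2, -0.8, -0.4]
eef_pos: [0.5351, 0.0365, 0.064]
ee_rot: [2.625, 1.726, 0.0]
force: [-0.6, -0.2, -0.3]
eef_pos: [0.536, 0.0389, 0.0639]
ee_rot: [-2.625, -1.726, 0.001]
force: [-2.4, -3.9, 1.6]
```

Contact at last: 4.6 N against the push direction. Now I'll follow the arc about the dial axis.

```bash
python3 -m pendant '[[[0.15,-0.06,0],2],[[0.15,-0.06,0],2],[[0.15,-0.06,0],2],[[0.15,-0.06,0],2],[[0,0,0],0]]'|sed -n 2,4p; python3 -m pendant '[[[0.15,-0.06,0],2],[[0.15,-0.06,0],2],[[0.15,-0.06,0],2],[[0,0,0],0]]'|sed -n 2,4p; python3 -c "
from h import *
asc(206,228); st()"
```

```text
eef_pos: [0.5369, 0.0457, 0.064]
ee_rot: [2.739, 1.539, 0.001]
force: [-0.2, -1.0, 0.0]
eef_pos: [0.5379, 0.0506, 0.064]
ee_rot: [-2.815, -1.395, -0.001]
force: [0.2, 0.0, -0.2]
206 ................#######+..............
207 ................######+...............
208 ................######+...............
209 ...............#######+...............
210 ..............########+..............+
211 ..............########+..............+
212 ..............+######++.............++
213 ...............######+.........++++.++
214 ................####OO+......+++++++++
215 .................##OOOOO.....+++++++++
216 ...........###..###OOOOO####+#++++++++
217 ..........#########.OOOO+#########++++
218 .........#######.##OOOOO++#+#######+##
219 .........##########OOOOO#+####+##..+##
220 .........#########.OOOOO#++##+##..++##
221 .......##########..OOOOO#++++++++#++#.
222 .....#########.....OOOOO##+++#++++++..
223 .....#+++++#..++...##OO..#+++##++++#.#
224 .....+++++++...########...+++#+++++..#
225 ......++++++###########...#####+#+#..#
226 .......#++#.###########...#++++#++#..#
227 ..................#.###...#+++++##...#
t 15.78 p [0.5378 0.0505 0.064 ] head 52.73 F [0.47 0.14 0.99] q6 0.66 w -0.0001573766019282201
```

```bash
cat >> h.py <<'E'
HUB=np.array([.5815,.037])
def pegang():
    s=r.read_camera('scene'); h=cv2.cvtColor(s,cv2.COLOR_BGR2HSV); m=cv2.inRange(h,(5,120,60),(19,255,255)); b=np.zeros_like(m); b[208:245,318:356]=1
    k,_,stt,c=cv2.connectedComponentsWithStats(m*b); i=1+np.argmax(stt[1:,4]); at=c[i][::-1]
    w=px2w('scene',at,.08)[:2]; d=w-HUB; print('peg',stt[i,4],np.round(at,1),np.round(w,4),'r',round(np.linalg.norm(d),4),'ang',round(np.degrees(np.arctan2(d[1],d[0])),1))
E
python3 -c "
from h import *
pegang()
for a in(156.7,141.7,126.7,96.7,66.7,36.7): 
  q=HUB+.042*np.array([np.cos(np.radians(a)),np.sin(np.radians(a))]); print(a,np.round(q,4),np.round(w2px('scene',[*q,.08]),1))
st()"
```

```text
peg 35 [219.4 343.5] [0.5603 0.0722] r 0.0411 ang 121.1
156.7 [0.5429 0.0536] [214.5 340. ]
141.7 [0.5485 0.063 ] [216.3 342.1]
126.7 [0.5564 0.0707] [218.5 343.5]
96.7 [0.5766 0.0787] [223.1 343.6]
66.7 [0.5981 0.0756] [227.1 340. ]
36.7 [0.6152 0.0621] [229.3 333.8]
t 15.82 p [0.5378 0.0504 0.064 ] head 52.73 F [-0.66  0.93 -0.68] q6 0.66 w 5.483410812881472e-05
```

The first click is done: the peg went from 157° to about 126°, and the dial has snapped ahead of the finger. Second click next.

```bash
python3 -m pendant '[[[0.26,-0.1,0],3.5],[[0.26,-0.1,0],3.5],[[0.26,-0.1,0],3.5],[[0.26,-0.1,0],3.5],[[0.15,-0.06,0],2],[[0.15,-0.06,0],2],[[0.15,-0.06,0],2],[[0,0,0],0]]'|sed -n 2,4p; python3 -m pendant '[[[0.15,-0.06,0],2],[[0.15,-0.06,0],2],[[0.15,-0.06,0],2],[[0.15,-0.06,0],2],[[0.15,-0.06,0],2],[[0,0,0],0]]'|sed -n 2,4p; python3 -c "
from h import *
pegang();p,h=st()
d=HUB-p[:2];print(d@[np.cos(h),np.sin(h)],d@[np.sin(h),-np.cos(h)])"
```

```text
eef_pos: [0.5444, 0.0648, 0.064]
ee_rot: [3.015, 0.883, 0.0]
force: [-0.8, -3.4, -0.3]
eef_pos: [0.5497, 0.0712, 0.0641]
ee_rot: [-3.08, -0.616, -0.001]
force: [0.5, -0.5, -0.5]
peg 41 [222.9 343.8] [0.5753 0.079 ] r 0.0424 ang 98.5
t 17.62 p [0.5496 0.0712 0.064 ] head 22.66 F [-0.42  0.71  0.28] q6 1.22 w -0.0003053016380319471
0.016242548759375572 0.04382589664231128
```

Second click done: peg at about 98°. Third click next.

```bash
python3 -m pendant '[[[0.26,-0.1,0],3.5],[[0.26,-0.1,0],3.5],[[0.26,-0.1,0],3.5],[[0.26,-0.1,0],3.5],[[0.15,-0.06,0],2],[[0.15,-0.06,0],2],[[0.15,-0.06,0],2],[[0,0,0],0]]'|sed -n 2,4p; python3 -m pendant '[[[0.15,-0.06,0],2],[[0.15,-0.06,0],2],[[0.15,-0.06,0],2],[[0.15,-0.06,0],2],[[0.15,-0.06,0],2],[[0,0,0],0]]'|sed -n 2,4p; python3 -c "
from h import *
pegang();p,h=st()
d=HUB-p[:2];print(d@[np.cos(h),np.sin(h)],d@[np.sin(h),-np.cos(h)])"
```

```text
eef_pos: [0.5625, 0.0802, 0.0639]
ee_rot: [3.141, 0.072, 0.0]
force: [-3.0, -1.6, 1.5]
eef_pos: [0.5704, 0.0832, 0.0641]
ee_rot: [-3.135, 0.202, -0.001]
force: [0.7, -0.4, 0.1]
peg 43 [226. 342.] [0.5909 0.0791] r 0.0432 ang 77.4
t 19.43 p [0.5703 0.0832 0.0641] head -7.33 F [-0.83 -0.9  -1.37] q6 1.76 w 0.00017990796875171403
0.017009361713037057 0.044375402790296385
```

```bash
python3 -m pendant '[[[0,0,0],0],[[0,0,0],0],[[0,0,0],0]]'|sed -n 2,4p; python3 -c "
from h import *
pegang();asc(212,240)"
```

```text
eef_pos: [0.57, 0.083, 0.064]
ee_rot: [-3.135, 0.201, -0.0]
force: [0.2, 0.2, 0.5]
peg 43 [226. 342.] [0.5909 0.0791] r 0.0432 ang 77.4
212 ................+++##################+
213 ................++++################++
214 ................++++##############++..
215 ................#++##############++...
216 .................###############+.....
217 .................#############++#.....
218 .................+##.#########+#####+.
219 ...............+.++#.#..######+##.###.
220 .............###+.......######+#..++#.
221 ...........########....######+++++++#.
222 ...........#######.OOOO#.###++#++###..
223 ..........++######OOOOO###++++++++++.#
224 ..............####OOOOO.#.#++##+++...#
225 ............++.###OOOOO...#####++++..#
226 ...........++++.##OOOOO...#+++#+###..#
227 .............+++..OOOOO...#++++++#...#
228 ..................OOOOO...+++++++#...#
229 ..............##..OOOOO....+++++#.....
230 ..............####OOOO....+++++##.....
231 ..............#####......#++++++......
232 ..............####........###+##......
233 ..............#..........++++++.......
234 ........................++++++#.......
235 .......................+++++++#......+
236 ......................++++++++.......+
237 ....................#++++++#+#.......+
238 ..................++++#+++###.......++
239 .................++++++#+####.......++
```

The peg is sitting near the half-way crest (about 79°) and has not snapped yet. I'll nudge 1° at a time.

```bash
python3 -m pendant '[[[0.075,-0.03,0],1],[[0.075,-0.03,0],1],[[0,0,0],0],[[0,0,0],0],[[0,0,0],0]]'|sed -n 2,4p; python3 -c "
from h import *
pegang();st()"
```

```text
eef_pos: [0.5715, 0.0835, 0.064]
ee_rot: [3.131, -0.256, -0.0]
force: [0.2, -0.3, -0.6]
peg 46 [227.5 339.9] [0.6    0.0759] r 0.0431 ang 64.5
t 20.57 p [0.5716 0.0834 0.064 ] head -9.34 F [ 0.68  0.15 -0.41] q6 1.8 w -0.00038779850021744674
```

Third stop reached: peg (227.5,339.9), as predicted. Fourth click, more carefully.

```bash
python3 -m pendant '[[[0.26,-0.1,0],3.5],[[0.26,-0.1,0],3.5],[[0.26,-0.1,0],3.5],[[0.15,-0.06,0],2],[[0.15,-0.06,0],2],[[0.15,-0.06,0],2],[[0.15,-0.06,0],2],[[0,0,0],0]]'|sed -n 2,4p; python3 -m pendant '[[[0.15,-0.06,0],2],[[0.15,-0.06,0],2],[[0.15,-0.06,0],2],[[0.15,-0.06,0],2],[[0,0,0],0]]'|sed -n 2,4p; python3 -m pendant '[[[0.15,-0.06,0],2],[[0.15,-0.06,0],2],[[0,0,0],0],[[0,0,0],0]]'|sed -n 2,4p; python3 -c "
from h import *
pegang();st()"
```

```text
eef_pos: [0.5862, 0.0845, 0.0639]
ee_rot: [3.049, -0.757, -0.0]
force: [-4.3, 0.3, 1.1]
eef_pos: [0.5931, 0.0835, 0.0641]
ee_rot: [-2.989, 0.968, -0.001]
force: [0.1, 0.1, 0.1]
eef_pos: [0.5959, 0.0826, 0.064]
ee_rot: [-2.954, 1.07, -0.001]
force: [-0.3, -0.1, -0.3]
peg 40 [230.  334.2] [0.6177 0.0641] r 0.0452 ang 36.9
t 22.75 p [0.5959 0.0826 0.064 ] head -39.83 F [-0.3   0.03 -0.26] q6 2.33 w 2.7066593532231282e-05
```

The fourth click is in (peg at 36.9°, predicted 36.7°). I'll retreat, rise and go above the button.

```bash
python3 -m pendant '[[[-0.6,0,0],0],[[-0.6,0,0],0],[[0,0,-2.5],0],[[0,0,-2.5],0],[[0,0,-2],0],[[3,2.8,0],0],[[3,2.8,0],0],[[3,2.8,0],0]]'|sed -n 2,4p; python3 -m pendant '[[[3,2.8,0],0],[[2.1,1.9,0],0],[[0,0,0],0]]'|sed -n 2,4p; python3 -c "
from h import *
pegang();to(.6115,-.101,.09)
t=r.read_camera('top');s=r.read_camera('scene')
cv2.imwrite('pics/c5.png',cv2.resize(s[165:265,255:375],None,fx=6,fy=6,interpolation=cv2.INTER_CUBIC)[:600,:800])"
```

```text
eef_pos: [0.6017, -0.0326, 0.1341]
ee_rot: [-2.954, 1.07, -0.0]
force: [0.3, -0.4, -0.6]
eef_pos: [0.6107, -0.1019, 0.1339]
ee_rot: [2.952, -1.073, 0.0]
force: [-0.4, 0.3, 0.1]
peg 38 [229.8 333.6] [0.6174 0.0622] r 0.0438 ang 35.0
t 24.18 p [ 0.6106 -0.1007  0.1338] head -39.91 F [-0.24 -0.69  0.05] q6 2.03 w 4.864040465038187e-06
shift cm [ 0.09 -0.03  4.38] turn None
```

View pics/c5.png

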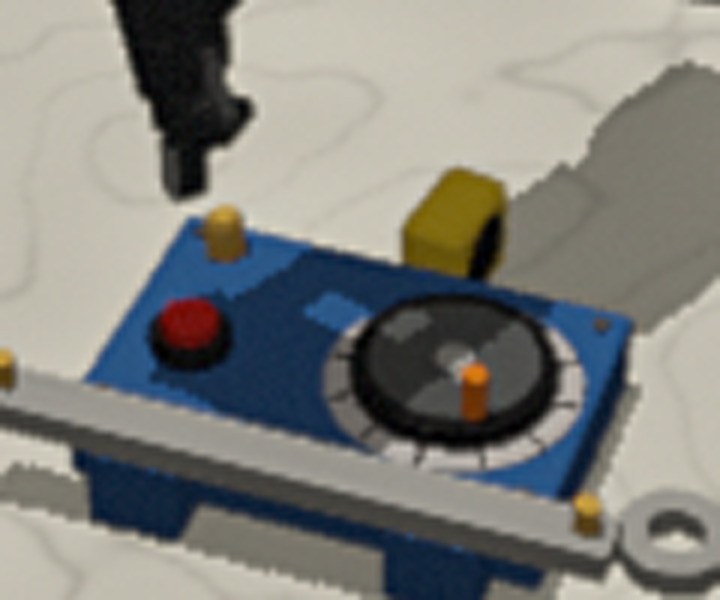

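The fingertip (185,195) hangs directly above the red button (190,320), and the peg is at (474,392). I'll descend and then press in small steps.

```bash
python3 -m pendant '[[[0.09,0,1.5],0],[[0,0,1.5],0],[[0,0,1.5],0],[[0,0,1],0],[[0,0,0.4],0],[[0,0,0],0]]'|sed -n 2,4p; for i in 1; do python3 -m pendant '[[[0,0,0.2],0],[[0,0,0.2],0],[[0,0,0],0]]'|sed -n 2,4p; done; python3 -m pendant '[[[0,0,0.2],0],[[0,0,0.2],0],[[0,0,0],0]]'|sed -n 2,4p;  python3 -c "
from h import *
st()"
```

```text
eef_pos: [0.6116, -0.1011, 0.0749]
ee_rot: [-2.954, 1.071, 0.0]
force: [0.5, -0.3, -0.2]
eef_pos: [0.6116, -0.1011, 0.071]
ee_rot: [-2.954, 1.071, -0.0]
force: [0.5, 0.4, -0.9]
eef_pos: [0.6115, -0.1011, 0.0668]
ee_rot: [2.954, -1.071, -0.001]
force: [0.2, 0.8, -0.0]
t 25.77 p [ 0.6115 -0.1011  0.0668] head -39.85 F [ 0.18  0.83 -0.05] q6 2.03 w -0.0001016782363457997
```

```bash
python3 -m pendant '[[[0,0,0.2],0],[[0,0,0.2],0],[[0,0,0],0]]'|sed -n 2,4p; python3 -m pendant '[[[0,0,0.2],0],[[0,0,0],0]]'|sed -n 2,4p; python3 -m pendant '[[[0,0,0.2],0],[[0,0,0],0]]'|sed -n 2,4p;  python3 -c "
from h import *
asc(205,230,272,300)"
```

```text
eef_pos: [0.6115, -0.1011, 0.0628]
ee_rot: [2.954, -1.07, -0.001]
force: [-0.3, -0.8, 0.3]
eef_pos: [0.6115, -0.1011, 0.0608]
ee_rot: [2.954, -1.07, -0.0]
force: [1.3, 0.8, -0.9]
eef_pos: [0.6115, -0.1011, 0.0588]
ee_rot: [2.954, -1.071, -0.0]
force: [-0.2, 0.1, 0.2]
205 .........+##############....
206 .........+##############....
207 ..........+############.....
208 ..........############.....+
209 ..........#########+.....++#
210 ..........########......+###
211 ..........########....++##+#
212 ..........########...+#+++#+
213 ..........+#######.++#++++++
214 ..........#########+++++++++
215 ..........#########++++++++#
216 ..........#+####O++#++++++++
217 ..........++++++.++.#+++++++
218 ..........+++.++++...#++++++
219 ...........++++++.....++++++
220 .............++.......++++++
221 ......................++++++
222 .......................+++++
223 ......+#..............++++++
224 .....+##..............++++#+
225 .....+#+#............++++#++
226 ....+##++#..........+++#+##+
227 ....++##+++++##.++++++#+#+++
228 ......+++++###++++++#++#++++
229 ............+#++#++++#+++++#
```

```bash
python3 -m pendant '[[[0,0,0.2],0],[[0,0,0],0]]'|sed -n 2,4p; python3 -m pendant '[[[0,0,0.2],0],[[0,0,0],0]]'|sed -n 2,4p; python3 -m pendant '[[[0,0,0.1],0],[[0,0,0],0]]'|sed -n 2,4p
```

```text
eef_pos: [0.6115, -0.1011, 0.0568]
ee_rot: [2.954, -1.071, -0.0]
force: [0.2, 0.2, 0.2]
eef_pos: [0.6115, -0.1011, 0.0548]
ee_rot: [2.954, -1.07, -0.0]
force: [0.1, 0.4, -0.1]
eef_pos: [0.6115, -0.1011, 0.0539]
ee_rot: [2.954, -1.07, -0.0]
force: [-0.3, -0.4, 0.6]
```

```bash
python3 -m pendant '[[[0,0,0.2],0],[[0,0,0],0]]'|sed -n 2,4p; python3 -m pendant '[[[0,0,0.1],0],[[0,0,0],0]]'|sed -n 2,4p; python3 -c "
from h import *
asc(208,230,272,300)"
```

```text
eef_pos: [0.6117, -0.1012, 0.0521]
ee_rot: [-2.954, 1.071, -0.001]
force: [1.0, 0.7, 1.7]
eef_pos: [0.6117, -0.1011, 0.0511]
ee_rot: [-2.954, 1.07, -0.0]
force: [1.4, 0.7, 2.1]
208 .........+##############...+
209 ..........#############..++#
210 ..........############+++#+#
211 ..........#########+++++#+#+
212 ..........########..++++++++
213 ..........########++++++++++
214 .........+########++++++++++
215 .........+#########+++++++++
216 .........+##########++++++++
217 ..........+#######+..+++++++
218 ...........+####++...#+++++#
219 ...........++++++.....++++++
220 .............++.......++++++
221 ......................++++++
222 ......+................+++++
223 .....+##..............++++++
224 .....++#....#.........++++++
225 ....+#++#............+++++#+
226 ....+##+++..........++++++++
227 .....+###++++#..++++++++++#+
228 ......++++##++++++++++#+++++
229 ...........++##+++###+++#+#+
```

Contact on the button (about 2 N), with the tip at rows 217–218 amid the red top. I'll press on to the stop.

```bash
python3 -m pendant '[[[0,0,0.1],0],[[0,0,0.1],0],[[0,0,0],0]]'|sed -n 2,4p; python3 -m pendant '[[[0,0,0.1],0],[[0,0,0.1],0],[[0,0,0],0]]'|sed -n 2,4p;python3 -m pendant '[[[0,0,0.05],0],[[0,0,0],0]]'|sed -n 2,4p
```

```text
eef_pos: [0.6117, -0.1012, 0.049]
ee_rot: [-2.954, 1.071, -0.0]
force: [1.3, -0.5, 3.6]
eef_pos: [0.6117, -0.1012, 0.0471]
ee_rot: [-2.954, 1.07, -0.0]
force: [0.1, -0.3, 4.0]
eef_pos: [0.6117, -0.1012, 0.0468]
ee_rot: [-2.954, 1.07, -0.001]
force: [0.7, -0.2, 6.1]
```

```bash
python3 -m pendant '[[[0,0,0.06],0],[[0,0,0],0]]'|sed -n 2,4p; python3 -m pendant '[[[0,0,0.06],0],[[0,0,0],0],[[0,0,0],0]]'|sed -n 2,4p
```

```text
eef_pos: [0.6118, -0.1012, 0.0467]
ee_rot: [-2.954, 1.07, -0.001]
force: [-1.1, 1.1, 11.6]
eef_pos: [0.6118, -0.1012, 0.0465]
ee_rot: [-2.954, 1.07, -0.001]
force: [-3.9, 0.8, 17.4]
```

The button is at its hard stop after 6 mm of travel, with the force jumping to 17 N. I'll retract and check.

```bash
python3 -m pendant '[[[0,0,-0.3],0],[[0,0,-0.5],0],[[0,0,-2],0],[[0,0,-3],0],[[0,0,-4],0],[[0,0,-4],0],[[-4,-1,0],0],[[0,0,0],0]]'|sed -n 1,4p; python3 -c "
from h import *
pegang();st()
t=r.read_camera('top');s=r.read_camera('scene')
a=cv2.resize(s[180:265,250:375],None,fx=6,fy=6,interpolation=cv2.INTER_CUBIC)
cv2.imwrite('pics/c6.png',a)
b=cv2.imread('pics/scene0.png');h=lambda i:cv2.inRange(cv2.cvtColor(i,cv2.COLOR_BGR2HSV)[205:230,275:300],(0,150,70),(6,255,255))
for i in(b,s): m=np.argwhere(h(i)); print(len(m),m.mean(0),m.min(0))"
```

```text
time: 30.62
eef_pos: [0.5861, -0.0663, 0.1846]
ee_rot: [-2.954, 1.068, 0.0]
force: [1.1, 1.2, -0.6]
peg 45 [229.6 333.8] [0.6165 0.0626] r 0.0434 ang 36.2
t 30.68 p [ 0.5868 -0.0672  0.1843] head -39.78 F [-0.73 -0.45 -0.11] q6 2.07 w 0.00018671104601891586
55 [13.49090909 10.94545455] [10  6]
53 [13.62264151 10.90566038] [11  6]
```

View pics/c6.png

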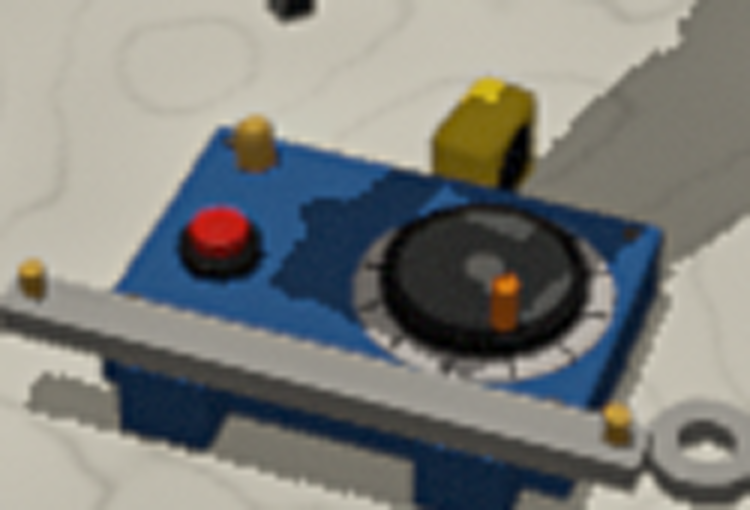

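The button has sprung back up at (220,232), the peg is at the fourth stop at (505,303), the nut and tape measure have not moved, and the arm is clear.

```bash
python3 -c "
from rig import r
print(r.hand_in())"
```

```text
the job is handed in; nothing more can be done
None
```

I turned the dial clockwise exactly four clicks, then pressed the red button fully down and let it spring back; nothing else was moved, and I handed the job in at about 31 s.

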